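# Clear the parts cleaner's lid and hold it half open

### The arm

A 6-joint arm with a two-finger parallel gripper is mounted at the origin on the work surface. World frame = base frame: x ahead of the robot, y to its left, z up, the work surface at z = 0. Lengths are in m, angles in rad, forces in N, time in s.
With the tool pointing down it reaches from about 0.225 to 0.875 m from the base axis. Payload 3.4 kg.
Tool frame: the origin (TCP) lies at the very end of the fingers, on their centre line; the grasp point (between the pads) lies behind it (manip.grasp_offset is the z of the grasp point in the tool frame, in m); z points along the fingers, y is the line along which they close (so a half turn about z gives the same grasp; the last joint's range is limited). The gripper opens to 85 mm and grips with 20 to 120 N. Pads are 22 mm wide; open, the fingers measure 114 mm over their backs; the gripper's body (76 mm by 85 mm) begins 54 mm behind the grasp point. The pads swing forward as they close: fully open they stand 13 mm farther back than shut.
Start: joints at [-1.372, 0.276, 1.505, -0, 1.361, -0.121], TCP at [0.181, -0.546, 0.231] pointing down, gripper open.
Joint ranges: [-2.89, 2.89], [-0.75, 2.08], [0.22, 2.7], [-1.18, 4.32], [0.11, 2.71], [-2.7, 2.7]. Speed limits (rad/s): [2.57, 2.57, 3.14, 3.14, 3.14, 3.14].

### API

Orientations are given as a unit quaternion [w, x, y, z].
In Python, from rig import manip gives the robot as it stands.
- The arm moves only by the shell command python3 -m pendant 'ROWS' [FORCE]. ROWS is JSON, a list of rows, each an object of numbers: "dx", "dy", "dz": the shift along the tool's x, y, z in m; "rx", "ry", "rz": the turn, a rotation vector about the tool's x, y, z in degrees; "hand": the finger opening in m, from 0 to 0.0854. In form: [{"dx": .., "dy": .., "dz": .., "rx": .., "ry": .., "rz": .., "hand": ..}, ...]. A call has 1 to 12 rows; each row shifts and turns the commanded pose from where the row before left it, along the tool's axes as they then stand; what a row does not reach is not made up. A row lasts 1/12 s, in which the tool goes at most 41.7 mm and 7.16 degrees, less where a joint would pass 70% of its speed; a pose out of reach is approached as far as the arm can. A call is refused whole if a number of a shift passes 0.0417 or a number of a turn 7.16, either way. A call with a gripper value outside its range is refused whole. The fingers move at their own pace and stop on an object; FORCE is the grip in N (left out, the last holds). Time passes only in rows, so rows that do not move let the fingers close. It gives the time, the measured TCP pose, the force, the opening and the grip force at its end, in the units of the state.
- manip.get_state(): the state, without advancing time (a new reading comes with each control period).
- manip.get_image(name): name is "scene" or "top"; returns a dict with "frame" (480x640x3 uint8, red, green, blue), "fx", "fy", "cx", "cy" (pixels), "position" and "attitude" of the camera in the world. Camera axes: x right, y up, looking along -z (the intrinsics and any distortion apply to the point x, -y, -z); pixel columns grow to the right and rows downward; lengths in m; the calibration is good to about 2 mm. A picture is of the moment at which its call begins. There is no depth.
- manip.sign_off(): hands the job in; it is judged then, once.
The state is a dict: "clock": time; "qpos": joint angles; "qd": joint speeds; "effort": joint torques, N m; "position": TCP position; "ee_rot": TCP orientation; "contact_force": force on the tool from outside, world axes, zero at the start; "moment": the same for the moment, N m; "width": finger opening in m; "gripper_force": force on a finger pad.
Only numpy, scipy, OpenCV 4.12 (cv2) and the standard library are available. Lean on these libraries where they do the work, as an engineer would, in place of code of your own. Each camera call takes 0.05 s, during which the arm holds its last target. There are 200 camera calls.

### The job

Someone left a spanner on the closed lid of the ultrasonic parts cleaner: lay it flat in the empty bay of the tool tray, without dropping it. Then raise the cleaner's self-closing lid to 45 degrees and keep holding it there, so that I can reach into the basket; finish while you are still holding the lid, for it falls shut when let go. Do not knock the other things on the bench about.

Things in the scene. Friction and masses are not known exactly. Their poses are not given: they have to be found in the camera images.
- cleaner: ultrasonic parts cleaner, fixed: stainless box 170 deep (x) x 250 wide (y), tank rim 168 high, dials on its front. Origin: centre of its underside; x from its front (dials, lid handle; robot side) to its back, z up. Its lid is a flat stainless slab 176 deep x 256 wide x 22 thick, closed top face 190 above the bench, hinged along the back edge
- lid (a joint): opening angle of the cleaner's lid in rad: 0 closed, grows as its front rises, 45 degrees = 0.785, stop at 1.35. 0.7 kg, no spring and almost no friction: it falls shut from any angle if let go, and takes about 3 N at the handle to hold
- lid_handle (a point): middle of the lid's handle: black round bar, 12 diameter, 108 free length, parallel to the hinge, 40 before the lid's front edge on a bracket at each end (34 clear between bar and lid, open above and below). Moves with the lid; 216 before the hinge axis and 11 above it when closed, then 179 above the bench. x from bar to lid, y along the bar, z out of the lid's top
- lid_hinge (a point): point in the middle of the hinge axis, at the back edge of the cleaner, 168 above the bench. The axis runs along its y; turning about +y opens the lid
- spanner: dark steel combination spanner 180 long, lying flat on the closed lid at the start. 0.16 kg. Shaft 17 wide x 7 thick, ring end 32 wide x 8 thick at -x, open jaw 38 wide x 8 thick at +x. Origin: middle of its length, on its underside; x along the shaft, z up
- tray: grey tool tray, fixed to the bench, 170 (x) x 260 (y), 30 high, walls and floor 4 thick, a 4 thick, 26 high divider along its y splits it into two bays 79 x 252 inside; the bay at its -x side is empty, the one at +x holds a file. Origin: centre of its underside
- tray_bay (a point): centre of the floor of the tray's empty bay, 4 above the bench; its y runs along the bay
- file: flat file 205 long with a wooden handle, lying in the other bay of the tray (bystander). Origin: underside, middle
- head: finned aluminium cylinder head with two studs, 165 x 130 x 140 high, standing on the bench (bystander). Origin: centre of its underside
- grinder: yellow pneumatic die grinder about 230 long, 48 high, lying on the bench (bystander). Origin: underside, middle
- bottle: white plastic bottle, 72 in diameter, 210 high, standing on the bench (bystander). Origin: centre of its underside
- valve_pot: grey plastic pot, 80 in diameter, 85 high, engine valves standing in it up to 130 high (bystander). Origin: centre of its underside
- valve_rest: one engine valve 105 long lying on a small steel block, 32 high (bystander). Origin: underside, middle
- carton: open cardboard carton 150 x 160 x 100 high (bystander). Origin: centre of its underside
Mind the look-alikes: they are no part of the job. Of the things like the spanner, leave any that is brown or red; of the rest the larger one is meant.

How it is judged:
On the way, in this order (a step that is already met when the one before it is completed fails the run):
1. the spanner lies released and at rest, flat in the tray's empty bay, with the lid still closed (x of spanner in the frame of tray_bay between -0.035 and 0.035 m and y of spanner in the frame of tray_bay between -0.06 and 0.06 m and height (world z) of spanner below 0.012 m and angle between spanner's own z axis and vertical below 0.08 rad and contact force between the fingers and spanner below 0.05 N and linear speed of spanner below 0.03 m/s and value of joint lid below 0.1 rad), for 0.2 s.
2. the fingers raise the lid past 15 degrees (value of joint lid above 0.26 rad and contact force between the fingers and cleaner above 0.5 N), for 0.1 s.
At the end, for the whole second after the job is handed in: The fingers hold the lid still (under 0.1 rad/s, touching it with more than 0.5 N) at 45 degrees, give or take 5.7 degrees (0.685 to 0.885 rad), and the spanner lies flat (within 4.5 degrees) and at rest on the floor of the tray's empty bay (value of joint lid between 0.685 and 0.885 rad and velocity of joint lid between -0.1 and 0.1 rad/s and contact force between the fingers and cleaner above 0.5 N and x of spanner in the frame of tray_bay between -0.035 and 0.035 m and y of spanner in the frame of tray_bay between -0.06 and 0.06 m and height (world z) of spanner below 0.012 m and angle between spanner's own z axis and vertical below 0.08 rad and linear speed of spanner below 0.03 m/s); the arm keeps its last pose, push and grip.
It fails at once if the spanner is dropped (falls freely, faster than 0.8 m/s, about 3 cm) (contact force between the fingers and spanner below 0.02 N and linear speed of spanner above 0.8 m/s).
It fails at once if another thing on the bench is knocked more than 3 cm from its place (distance of any of file, head, grinder, bottle, valve_pot, valve_rest, carton from where it was at the start of the episode above 0.03 m).
It also fails if it takes over 64 s, if anything falls off the work surface, if the arm or the gripper's body presses on something with over 40 N, if the wrist force passes 120 N, or if a joint passes its speed limit or range.

## Working session

There is one attempt and no reset: what is moved stays moved. The work goes in short steps, Python scripts to look and compute and a shell command to move; the robot and the scene stay as the last step left them, time stands still between calls to the robot, and variables do not carry over. Pictures are saved under pics/ and viewed, at most 12 in all, crops included, and the job is handed in when it is done.

```bash
mkdir -p pics; ls
python3 - <<'E'
from rig import manip
import cv2,json
print(manip.grasp_offset); print(manip.get_state())
for n in("scene","top"):
    d=manip.get_image(n); cv2.imwrite(f"pics/{n}0.png",d["frame"][:,:,::-1]); print({k:v for k,v in d.items() if k!="frame"})
E
```

```text
pics
-0.0187
{'clock': 0.0, 'qpos': array([-1.37201598e+00,  2.76621144e-01,  1.50613922e+00, -1.35188960e-05,
        1.36066992e+00, -1.21010099e-01]), 'qd': array([-0.00058975, -0.00056742,  0.00033648,  0.00081663, -0.00099609,
        0.00123478]), 'effort': array([-2.87611965e-04, -4.16775727e+01, -2.45802748e+01, -3.75722848e-04,
        1.09257977e-02, -1.04295486e-05]), 'position': array([ 0.18064289, -0.5453407 ,  0.23042236]), 'ee_rot': array([-9.17865790e-04,  9.87243329e-01,  1.59216097e-01, -4.23237977e-05]), 'contact_force': array([-0.76837233,  0.39793371, -0.23833422]), 'moment': array([ 0.01596079, -0.02755911, -0.0023811 ]), 'gripper_force': 0.0, 'width': 0.08531237236748504}
{'fx': 472.2389425145673, 'fy': 472.2389425145673, 'cx': 327.10364182111755, 'cy': 239.28533126861217, 'position': array([ 1.02291754, -0.42212657,  1.13862331]), 'attitude': array([0.87011375, 0.25821826, 0.12087366, 0.40201362])}
{'fx': 434.59180848408124, 'fy': 434.59180848408124, 'cx': 313.1199905916203, 'cy': 242.19774529979435, 'position': array([ 0.3233209 , -0.02402284,  1.49115919]), 'attitude': array([ 0.71409446,  0.0647468 , -0.05265952, -0.69505678])}
```

View pics/top0.png

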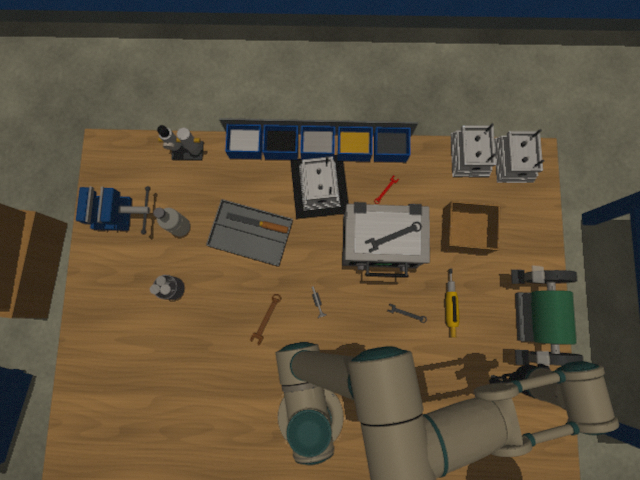

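View pics/scene0.png

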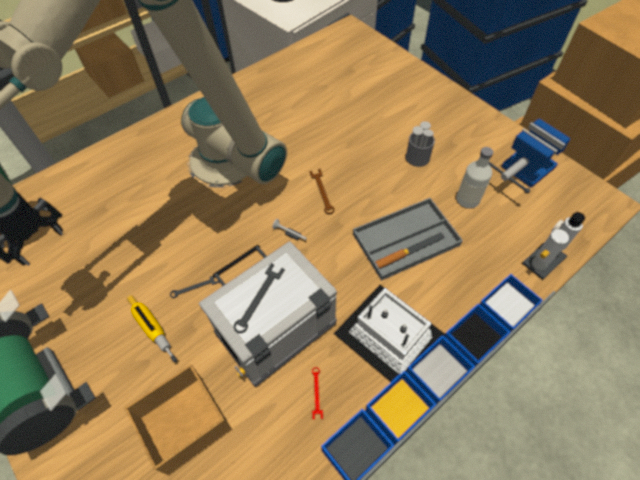

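The top view shows the spanner on the lid from (368,246) to (420,228), the lid handle bar near (386,273), and the tray around (250,233) with its empty bay on the robot side (lower). The small grey spanner at (407,313) and the brown and red ones are decoys.

```bash
cat > h.py <<'E'
import numpy as np,cv2
from rig import manip
from scipy.spatial.transform import Rotation as R
def rot(q): return R.from_quat(np.r_[q[1:],q[0]])
def ray(d,u,v):
    c=np.array([(u-d["cx"])/d["fx"],-(v-d["cy"])/d["fy"],-1]); return rot(d["attitude"]).apply(c)
def onz(d,u,v,z):
    r=ray(d,u,v); p=d["position"]; return p+r*(z-p[2])/r[2]
def proj(d,p):
    c=rot(d["attitude"]).inv().apply(np.array(p)-d["position"]); return np.array([d["cx"]+d["fx"]*c[0]/-c[2],d["cy"]-d["fy"]*c[1]/-c[2]])
E
python3 - <<'E'
from h import *
d=manip.get_image("top"); s=manip.get_image("scene")
f=d["frame"]
cr=cv2.resize(f[190:290,200:440],None,fx=3.3,fy=3.3,interpolation=cv2.INTER_CUBIC)
cv2.imwrite("pics/c1.png",cr[:,:,::-1])
cr=cv2.resize(s["frame"][185:385,160:480],None,fx=2.5,fy=2.5,interpolation=cv2.INTER_CUBIC)
cv2.imwrite("pics/c2.png",cr[:,:,::-1])
E
```

```text
(no output)
```

View pics/c1.png

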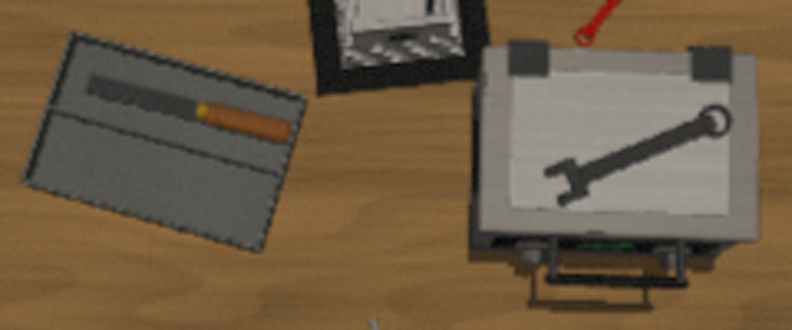

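View pics/c2.png

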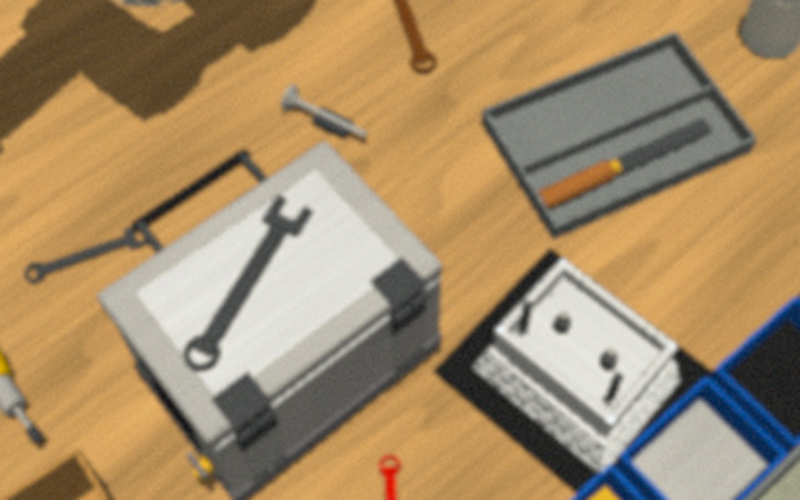

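The top crop shows the spanner's jaw at (555,185) and ring at (715,121), the handle bar from (550,280) to (686,285), and the tray corners at (72,32), (306,98), (262,252) and (23,184). The scene crop shows the bar from (137,228) to (247,155).

Run:
```python
from h import *
np.set_printoptions(precision=4,suppress=True)
d=manip.get_image("top"); s=manip.get_image("scene")
t=lambda u,v:((u+.5)/3.3-.5+200,(v+.5)/3.3-.5+190)
sc=lambda u,v:((u+.5)/2.5-.5+160,(v+.5)/2.5-.5+185)
for n,pts,z in(("lid",[(483,46),(757,57),(758,240),(481,235)],.19),("handle",[(548,280),(688,284)],.179),("tray",[(72,32),(306,98),(262,252),(23,184)],.03)):
    P=np.array([onz(d,*t(*p),z) for p in pts])[:,:2]; print(n,P.tolist(),P.mean(0), np.linalg.norm(np.diff(P,axis=0),axis=1))
for n,pts,z in(("lid_s",[(102,298),(322,143),(440,267),(215,440)],.19),("handle_s",[(137,228),(247,155)],.179),("tray_s",[(485,116),(675,37),(752,143),(556,234)],.03)):
    P=np.array([onz(s,*sc(*p),z) for p in pts])[:,:2]; print(n,P.tolist(),P.mean(0))
def spanner(d,box,z):
    u0,v0,u1,v1=box; g=cv2.cvtColor(d["frame"],cv2.COLOR_RGB2GRAY)
    g=cv2.resize(g[v0:v1,u0:u1],None,fx=4,fy=4,interpolation=cv2.INTER_CUBIC)
    m=(g<110).astype(np.uint8); n,l,st,c=cv2.connectedComponentsWithStats(m)
    k=1+np.argmax(st[1:,4]); v,u=np.nonzero(l==k); print(st[k])
    P=np.array([onz(d,(a+.5)/4-.5+u0,(b+.5)/4-.5+v0,z)[:2] for a,b in zip(u,v)])
    r=cv2.minAreaRect((P*1000).astype(np.float32)); mu=P.mean(0); w,V=np.linalg.eigh(np.cov((P-mu).T)); a=V[:,1]
    q=(P-mu)@a; b=(P-mu)@V[:,0]; mid=np.abs(q)<.03
    print(mu,a,"range",q.min(),q.max(),"centre",mu+a*(q.min()+q.max())/2,"shaft",mu+a*(q.min()+q.max())/2+V[:,0]*b[mid].mean(),np.degrees(np.arctan2(*a[::-1])))
spanner(d,(357,214,420,252),.198)
```

```text
lid [[0.6644138329125338, -0.09644635913445455], [0.6600979318351794, -0.35082794676713663], [0.4889293561940327, -0.34903704291512205], [0.48686006602763515, -0.09741530583980582]] [ 0.5751 -0.2234] [0.2544 0.1712 0.2516]
handle [[0.4484200390118277, -0.15990473398185298], [0.4481920978303556, -0.28749910513938665]] [ 0.4483 -0.2237] [0.1276]
tray [[0.7109896886902458, 0.327511928482786], [0.6460236924173297, 0.07816784485410018], [0.4835058360703076, 0.11745166234666679], [0.5476289140770244, 0.36814325645638746]] [0.597  0.2228] [0.2577 0.1672 0.2588]
lid_s [[0.4979771703273519, -0.3456020645303888], [0.49525508099434645, -0.09824616895926325], [0.6682309645419295, -0.09888530660044076], [0.6679472540146822, -0.34341763920207746]] [ 0.5824 -0.2215]
handle_s [[0.4520823697773858, -0.28204016989179426], [0.453199734705775, -0.15777971612066788]] [ 0.4526 -0.2199]
tray_s [[0.49741127874576985, 0.11940717790786626], [0.5596331207620717, 0.3666836348661955], [0.7178084301882999, 0.32170050950783535], [0.658889557896142, 0.07514355386334998]] [0.6084 0.2207]
[  31   30  221  122 6282]
[ 0.5645 -0.2349] [-0.4095  0.9123] range -0.09551517858705974 0.08328371960811727 centre [ 0.567  -0.2405] shaft [ 0.5667 -0.2406] 114.17296540307466
```

Run:
```python
from h import *
np.set_printoptions(precision=4,suppress=True)
for nm,bt,bp,bh in(("top",(200,190,296,272),(345,200,432,262),(355,262,412,282)),("scene",(345,192,470,282),(205,245,325,360),None)):
    d=manip.get_image(nm); f=d["frame"]; hsv=cv2.cvtColor(f,cv2.COLOR_RGB2HSV)
    for what,b,z in(("tray",bt,.03),("panel",bp,.19)):
        u0,v0,u1,v1=b; h=hsv[v0:v1,u0:u1]
        m=cv2.inRange(h,(0,0,0),(179,70,255)) if what=="tray" else cv2.inRange(h,(0,0,170 if nm=="top" else 195),(179,60,255))
        n,l,st,c=cv2.connectedComponentsWithStats(m); k=1+np.argmax(st[1:,4])
        hull=cv2.convexHull(cv2.findContours((l==k).astype(np.uint8),0,1)[0][0])[:,0]+[u0,v0]
        P=np.array([onz(d,*p,z)[:2] for p in hull]); r=cv2.minAreaRect((P*1000).astype(np.float32)); print(nm,what,r, cv2.boxPoints(r).tolist())
    if bh:
        g=cv2.cvtColor(f,cv2.COLOR_RGB2GRAY)[266:282,355:412]
        print(g[:, ::6])
    # TCP reprojection
    print("tcp px",proj(d,manip.get_state()["position"]))
d=manip.get_image("scene");cr=cv2.resize(d["frame"][160:290,0:160],None,fx=4,fy=4,interpolation=cv2.INTER_CUBIC)
p=(proj(d,manip.get_state()["position"])-[0,160]+.5)*4; cv2.circle(cr,tuple(int(x) for x in p),4,(255,0,0),1)
cv2.imwrite("pics/c3.png",cr[:,:,::-1])
```

```text
top tray ((598.3565673828125, 224.08535766601562), (258.7500915527344, 169.38363647460938), 75.58918762207031) [[484.1315612792969, 119.85842895507812], [648.1857299804688, 77.70346069335938], [712.58154296875, 328.3122863769531], [548.5274047851562, 370.4672546386719]]Traceback (most recent call last):
  File "<stdin>", line 8, in <module>
    return _wrapfunc(a, 'argmax', axis=axis, out=out, **kwds)
    return bound(*args, **kwds)
ValueError: attempt to get argmax of an empty sequence
```

```bash
cat > m.py <<'E'
from h import *
np.set_printoptions(precision=4,suppress=True)
for nm,bt,bp,bs in(("top",(200,190,296,272),(352,208,424,258),(357,214,420,252)),("scene",(345,192,470,282),(205,245,325,360),(228,258,292,340))):
    d=manip.get_image(nm); f=d["frame"]; hsv=cv2.cvtColor(f,cv2.COLOR_RGB2HSV); g=cv2.cvtColor(f,cv2.COLOR_RGB2GRAY)
    for what,b,z in(("tray",bt,.03),("panel",bp,.19),("spanner",bs,.198)):
        u0,v0,u1,v1=b; h=hsv[v0:v1,u0:u1]; gg=g[v0:v1,u0:u1]; p=np.percentile(gg,80)
        m=cv2.inRange(h,(0,0,0),(179,70,255)) if what=="tray" else cv2.inRange(gg,p-12,255) if what=="panel" else cv2.inRange(gg,0,115)
        n,l,st,c=cv2.connectedComponentsWithStats(m); k=1+np.argmax(st[1:,4])
        hull=cv2.convexHull(cv2.findContours((l==k).astype(np.uint8),0,1)[0][0])[:,0]+[u0,v0]
        P=np.array([onz(d,*p,z)[:2] for p in hull]); r=cv2.minAreaRect((P*1000).astype(np.float32)); print(nm,what,np.round(r[0],1),np.round(r[1],1),r[2])
    print("tcp px",proj(d,manip.get_state()["position"]))
d=manip.get_image("scene");cr=cv2.resize(d["frame"][160:290,0:160],None,fx=4,fy=4,interpolation=cv2.INTER_CUBIC)
p=(proj(d,manip.get_state()["position"])-[0,160]+.5)*4; cv2.circle(cr,tuple(int(x) for x in p),4,(255,0,0),1)
cv2.imwrite("pics/c3.png",cr[:,:,::-1])
E
python3 m.py
```

```text
top tray [598.7 224. ] [258.8 170.1] 75.58918762207031
top panel [ 579.  -222.8] [124.  202.6] 1.4150681495666504
top spanner [ 568.7 -239.8] [ 39.2 176.5] 25.403135299682617
tcp px [505.8656 372.5459]
scene tray [607.  221.8] [265.2 177.1] 75.35808563232422
scene panel [ 579.2 -221.4] [199.1 128.9] 89.83352661132812
scene spanner [ 570.  -242.8] [ 34.4 176.3] 22.558948516845703
tcp px [ 45.4504 251.0289]
```

View pics/c3.png

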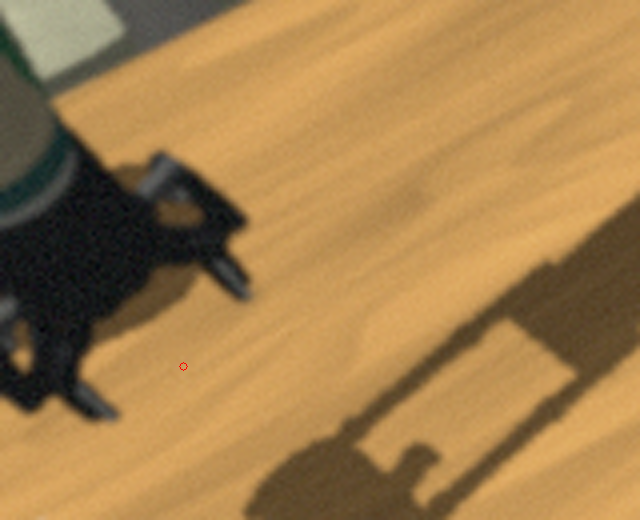

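TCP reprojection agrees: the fingertips straddle (180,360) in the crop and the projected TCP is at (183,366). I'll take the spanner at (0.568, -0.2405) with axis 114°, the bay centre at about (0.560, 0.234) with axis 75.5°, and the handle at (0.451, -0.222). Next I turn the tool.

```bash
python3 -m pendant '[{"rz":-7,"dz":-0.006},{"rz":-7,"dz":-0.006},{"rz":-7,"dz":-0.006},{"rz":-7,"dz":-0.006},{"rz":-7,"dz":-0.006},{"rz":-7,"dz":-0.006},{"rz":-7,"dz":-0.006},{"rz":-7,"dz":-0.006},{"rz":-7,"dz":-0.006},{"rz":-7,"dz":-0.006},{"rz":-7,"dz":-0.006},{"rz":-7,"dz":-0.006,"hand":0.05}]' 30
cat > g.py <<'E'
# world target x y z yaw(deg, tool x) -> remaining shift in tool axes (mm) and turn about tool z
import sys
from h import *
t=np.array([float(a) for a in sys.argv[1:4]]); s=manip.get_state(); Q=rot(s["ee_rot"]); M=Q.as_matrix()
yaw=np.degrees(np.arctan2(M[1,0],M[0,0]))
print("t",s["clock"],"pos",s["position"].round(4),"yaw",yaw.round(2),"zaxis",M[:,2].round(4),"F",s["contact_force"].round(1),"w",round(s["width"],4),"gf",round(s["gripper_force"],1),"q",s["qpos"].round(2))
y=float(sys.argv[4]); print("rz",-round(y-yaw,2),"tool mm now",(Q.inv().apply(t-s["position"])*1000).round(1))
c,n=np.cos(np.radians(y)),np.sin(np.radians(y)); D=t-s["position"]
print("tool mm after turn",(np.array([c*D[0]+n*D[1],n*D[0]-c*D[1],-D[2]])*1000).round(1))
E
python3 g.py .568 -.2405 .26 114
```

```text
t 0.5 pos [ 0.1807 -0.5459  0.2313] yaw 18.32 zaxis [-0. -0. -1.] F [ 0.  -0.3 -0.3] w 0.0854 gf 0.0 q [-1.37  0.28  1.5  -0.    1.36 -0.12]
rz -95.68 tool mm now [ 463.6 -168.1  -28.7]
tool mm after turn [121.4 478.  -28.7]invalid input
```

```bash
python3 -m pendant '[{"dx":0,"dy":0,"dz":-0.006,"rx":0,"ry":0,"rz":-7,"hand":0.05}]' 30; python3 g.py .568 -.2405 .26 114
```

```text
clock: 0.58
position: [0.1806, -0.5451, 0.2363]
ee_rot: [-0.001, 0.975, 0.22, 0.0]
contact_force: [0.1, -0.5, -0.3]
width: 0.0759
gripper_force: 0.0
t 0.5833 pos [ 0.1806 -0.5451  0.2363] yaw 25.43 zaxis [-4.0e-04  2.3e-03 -1.0e+00] F [ 0.1 -0.5 -0.3] w 0.0759 gf 0.0 q [-1.37  0.27  1.5   0.    1.37 -0.25]
rz -88.57 tool mm now [ 480.7 -108.8  -23.2]
tool mm after turn [120.7 477.8 -23.7]
```

```bash
python3 -m pendant '[{"dz":-0.006,"rz":-7,"hand":0.05},{"dz":-0.006,"rz":-7,"hand":0.05},{"dz":-0.006,"rz":-7,"hand":0.05},{"dz":-0.006,"rz":-7,"hand":0.05},{"dz":-0.006,"rz":-7,"hand":0.05},{"dz":-0.006,"rz":-7,"hand":0.05},{"dz":-0.006,"rz":-7,"hand":0.05},{"dz":-0.006,"rz":-7,"hand":0.05},{"dz":-0.006,"rz":-7,"hand":0.05},{"dz":-0.006,"rz":-7,"hand":0.05},{"dz":-0.006,"rz":-7,"hand":0.05},{"dz":-0.006,"rz":-7,"hand":0.05}]'; python3 g.py .568 -.2405 .26 114
```

```text
t 0.5833 pos [ 0.1806 -0.5451  0.2363] yaw 25.43 zaxis [-4.0e-04  2.3e-03 -1.0e+00] F [ 0.1 -0.5 -0.3] w 0.0759 gf 0.0 q [-1.37  0.27  1.5   0.    1.37 -0.25]
rz -88.57 tool mm now [ 480.7 -108.8  -23.2]
tool mm after turn [120.7 477.8 -23.7]invalid input
```

All keys are needed.

```bash
python3 -m pendant '[{"dx":0,"dy":0,"dz":-0.006,"rx":0,"ry":0,"rz":-7,"hand":0.05},{"dx":0,"dy":0,"dz":-0.006,"rx":0,"ry":0,"rz":-7,"hand":0.05},{"dx":0,"dy":0,"dz":-0.006,"rx":0,"ry":0,"rz":-7,"hand":0.05},{"dx":0,"dy":0,"dz":-0.006,"rx":0,"ry":0,"rz":-7,"hand":0.05},{"dx":0,"dy":0,"dz":-0.006,"rx":0,"ry":0,"rz":-7,"hand":0.05},{"dx":0,"dy":0,"dz":-0.006,"rx":0,"ry":0,"rz":-7,"hand":0.05},{"dx":0,"dy":0,"dz":-0.006,"rx":0,"ry":0,"rz":-7,"hand":0.05},{"dx":0,"dy":0,"dz":-0.006,"rx":0,"ry":0,"rz":-7,"hand":0.05},{"dx":0,"dy":0,"dz":-0.006,"rx":0,"ry":0,"rz":-7,"hand":0.05},{"dx":0,"dy":0,"dz":-0.006,"rx":0,"ry":0,"rz":-7,"hand":0.05},{"dx":0,"dy":0,"dz":-0.006,"rx":0,"ry":0,"rz":-7,"hand":0.05},{"dx":0,"dy":0,"dz":-0.006,"rx":0,"ry":0,"rz":-4.6,"hand":0.05}]' 30; python3 g.py .568 -.2405 .26 114
```

```text
clock: 1.58
position: [0.1807, -0.5458, 0.3097]
ee_rot: [0.0, 0.593, 0.805, -0.0]
contact_force: [-0.1, -0.0, -0.7]
width: 0.05
gripper_force: 0.0
t 1.5833 pos [ 0.1807 -0.5458  0.3097] yaw 107.23 zaxis [ 0.e+00 -2.e-04 -1.e+00] F [-0.1 -0.  -0.7] w 0.05 gf 0.0 q [-1.37  0.24  1.36 -0.    1.54 -1.67]
rz -6.77 tool mm now [176.9 460.3  49.6]
tool mm after turn [121.4 478.   49.7]
```

```bash
python3 -m pendant '[{"dx":0,"dy":0,"dz":0,"rx":0,"ry":0,"rz":-6.8,"hand":0.05},{"dx":0.008,"dy":0.03,"dz":0,"rx":0,"ry":0,"rz":0,"hand":0.05},{"dx":0.01,"dy":0.04,"dz":0,"rx":0,"ry":0,"rz":0,"hand":0.05},{"dx":0.01,"dy":0.04,"dz":0,"rx":0,"ry":0,"rz":0,"hand":0.05},{"dx":0.01,"dy":0.04,"dz":0,"rx":0,"ry":0,"rz":0,"hand":0.05},{"dx":0.01,"dy":0.04,"dz":0,"rx":0,"ry":0,"rz":0,"hand":0.05},{"dx":0.01,"dy":0.04,"dz":0,"rx":0,"ry":0,"rz":0,"hand":0.05},{"dx":0.01,"dy":0.04,"dz":0,"rx":0,"ry":0,"rz":0,"hand":0.05},{"dx":0.01,"dy":0.04,"dz":0,"rx":0,"ry":0,"rz":0,"hand":0.05},{"dx":0.01,"dy":0.04,"dz":0,"rx":0,"ry":0,"rz":0,"hand":0.05},{"dx":0.01,"dy":0.04,"dz":0,"rx":0,"ry":0,"rz":0,"hand":0.05},{"dx":0.01,"dy":0.03,"dz":0,"rx":0,"ry":0,"rz":0,"hand":0.05}]' 30; python3 g.py .568 -.2405 .26 114
```

```text
clock: 2.58
position: [0.5243, -0.2758, 0.3093]
ee_rot: [0.0, 0.546, 0.838, 0.001]
contact_force: [-0.1, -0.2, -0.3]
width: 0.0499
gripper_force: 0.0
t 2.5833 pos [ 0.5243 -0.2758  0.3093] yaw 113.81 zaxis [ 1.3e-03  4.0e-04 -1.0e+00] F [-0.1 -0.2 -0.3] w 0.0499 gf 0.0 q [-0.6   0.27  1.32  0.    1.55 -1.02]
rz -0.19 tool mm now [14.7 54.2 49.4]
tool mm after turn [14.5 54.3 49.3]
```

```bash
python3 -m pendant '[{"dx":0.007,"dy":0.027,"dz":0.02,"rx":0,"ry":0,"rz":0,"hand":0.05},{"dx":0.0075,"dy":0.027,"dz":0.02,"rx":0,"ry":0,"rz":0,"hand":0.05},{"dx":0,"dy":0,"dz":0.02,"rx":0,"ry":0,"rz":0,"hand":0.05},{"dx":0,"dy":0,"dz":0.02,"rx":0,"ry":0,"rz":0,"hand":0.05},{"dx":0,"dy":0,"dz":0.015,"rx":0,"ry":0,"rz":0,"hand":0.05},{"dx":0,"dy":0,"dz":0.01,"rx":0,"ry":0,"rz":0,"hand":0.05},{"dx":0,"dy":0,"dz":0,"rx":0,"ry":0,"rz":0,"hand":0.05},{"dx":0,"dy":0,"dz":0,"rx":0,"ry":0,"rz":0,"hand":0.05}]' 30; python3 g.py .568 -.2405 .192 114
python3 - <<'E'
from h import *
s=manip.get_image("scene");t=manip.get_image("top")
a=cv2.resize(s["frame"][200:350,200:350],(600,600)[:2],interpolation=cv2.INTER_CUBIC)
cv2.imwrite("pics/p1.png",a[:,:,::-1])
E
```

```text
clock: 3.25
position: [0.5654, -0.2432, 0.2043]
ee_rot: [-0.0, 0.547, 0.837, -0.0]
contact_force: [-0.0, -0.0, -0.7]
width: 0.0498
gripper_force: 0.0
t 3.25 pos [ 0.5654 -0.2432  0.2043] yaw 113.71 zaxis [-2.e-04  1.e-04 -1.e+00] F [-0.  -0.  -0.7] w 0.0498 gf 0.0 q [-0.52  0.35  1.46 -0.    1.33 -0.93]
rz -0.29 tool mm now [ 1.4  3.4 12.3]
tool mm after turn [ 1.4  3.4 12.3]
```

View pics/p1.png

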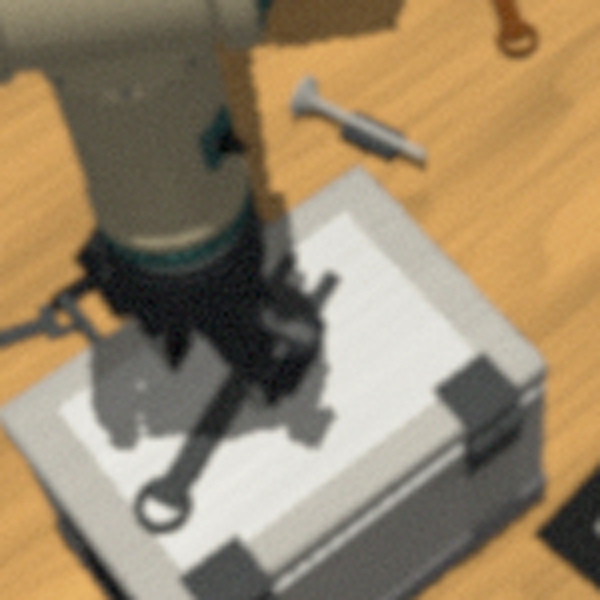

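The fingers straddle the shaft, at (175,350) and (285,380) in the crop, with the shaft at (230,390). Next I descend and grip.

```bash
python3 -m pendant '[{"dx":0.0014,"dy":0.0034,"dz":0.006,"rx":0,"ry":0,"rz":0,"hand":0.035},{"dx":0,"dy":0,"dz":0.004,"rx":0,"ry":0,"rz":0,"hand":0.035},{"dx":0,"dy":0,"dz":0.0025,"rx":0,"ry":0,"rz":0,"hand":0.035},{"dx":0,"dy":0,"dz":0,"rx":0,"ry":0,"rz":0,"hand":0.035}]' 40
python3 -m pendant '[{"dx":0,"dy":0,"dz":0,"rx":0,"ry":0,"rz":0,"hand":0.01},{"dx":0,"dy":0,"dz":0,"rx":0,"ry":0,"rz":0,"hand":0.01},{"dx":0,"dy":0,"dz":0,"rx":0,"ry":0,"rz":0,"hand":0.01},{"dx":0,"dy":0,"dz":0,"rx":0,"ry":0,"rz":0,"hand":0.01},{"dx":0,"dy":0,"dz":0,"rx":0,"ry":0,"rz":0,"hand":0.01},{"dx":0,"dy":0,"dz":0,"rx":0,"ry":0,"rz":0,"hand":0.01}]' 40
```

```text
clock: 3.68
position: [0.5676, -0.2401, 0.1911]
ee_rot: [-0.001, 0.547, 0.837, -0.0]
contact_force: [0.1, 0.2, -0.4]
width: 0.035
gripper_force: 0.0
clock: 4.18
position: [0.5681, -0.2404, 0.192]
ee_rot: [0.0, 0.547, 0.837, -0.0]
contact_force: [-0.6, 0.2, 1.1]
width: 0.0149
gripper_force: 40.0
```

```bash
python3 -m pendant '[{"dx":0,"dy":0,"dz":-0.003,"rx":0,"ry":0,"rz":0,"hand":0.01},{"dx":0,"dy":0,"dz":-0.008,"rx":0,"ry":0,"rz":0,"hand":0.01},{"dx":0,"dy":0,"dz":-0.015,"rx":0,"ry":0,"rz":0,"hand":0.01},{"dx":0,"dy":0,"dz":-0.02,"rx":0,"ry":0,"rz":0,"hand":0.01},{"dx":0,"dy":0,"dz":-0.02,"rx":0,"ry":0,"rz":0,"hand":0.01},{"dx":0,"dy":0,"dz":-0.015,"rx":0,"ry":0,"rz":0,"hand":0.01},{"dx":0,"dy":0,"dz":-0.01,"rx":0,"ry":0,"rz":0,"hand":0.01},{"dx":0,"dy":0,"dz":0,"rx":0,"ry":0,"rz":0,"hand":0.01}]' 60; python3 g.py .560 .234 .28 75.5
python3 - <<'E'
from h import *
s=manip.get_image("scene")
a=cv2.resize(s["frame"][170:350,190:370],(600,600),interpolation=cv2.INTER_CUBIC)
cv2.imwrite("pics/p2.png",a[:,:,::-1])
E
```

```text
clock: 4.85
position: [0.569, -0.2409, 0.2856]
ee_rot: [0.002, 0.547, 0.837, 0.0]
contact_force: [-0.5, -0.1, -2.9]
width: 0.0144
gripper_force: 59.2
t 4.85 pos [ 0.569  -0.2409  0.2856] yaw 113.72 zaxis [ 0.0043 -0.0025 -1.    ] F [-0.5 -0.1 -2.9] w 0.0144 gf 59.2 q [-0.51  0.32  1.31 -0.    1.51 -0.93]
rz 38.22 tool mm now [438.4 182.8   4.4]
tool mm after turn [ 457.6 -127.6    5.6]
```

View pics/p2.png

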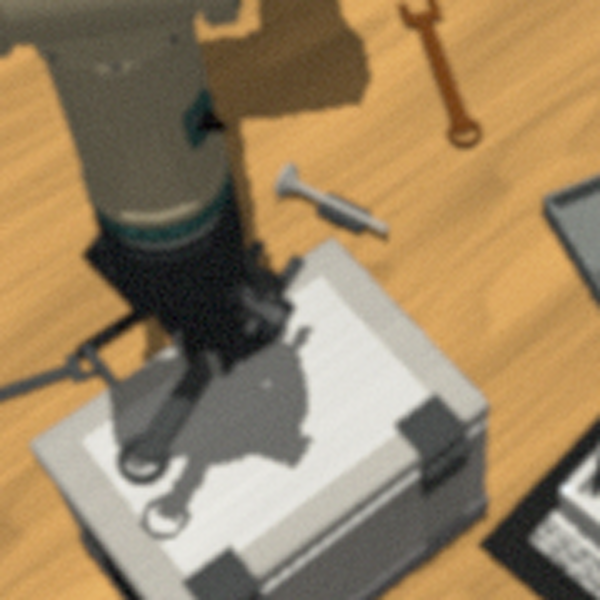

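The spanner is lifted and hangs level, ring end at (142,465) in the crop with its shadow at (165,515). Next I turn it and carry it over.

```bash
python3 -m pendant '[{"dx":0,"dy":0,"dz":0,"rx":0,"ry":0,"rz":3,"hand":0.01},{"dx":0,"dy":0,"dz":0,"rx":0,"ry":0,"rz":6,"hand":0.01},{"dx":0,"dy":0,"dz":0,"rx":0,"ry":0,"rz":6,"hand":0.01},{"dx":0,"dy":0,"dz":0,"rx":0,"ry":0,"rz":6,"hand":0.01},{"dx":0,"dy":0,"dz":0,"rx":0,"ry":0,"rz":6,"hand":0.01},{"dx":0,"dy":0,"dz":0,"rx":0,"ry":0,"rz":6,"hand":0.01},{"dx":0,"dy":0,"dz":0,"rx":0,"ry":0,"rz":4,"hand":0.01},{"dx":0,"dy":0,"dz":0,"rx":0,"ry":0,"rz":1.2,"hand":0.01}]' 60
python3 -m pendant '[{"dx":0.01,"dy":-0.003,"dz":0,"rx":0,"ry":0,"rz":0,"hand":0.01},{"dx":0.02,"dy":-0.006,"dz":0,"rx":0,"ry":0,"rz":0,"hand":0.01},{"dx":0.03,"dy":-0.008,"dz":0,"rx":0,"ry":0,"rz":0,"hand":0.01},{"dx":0.035,"dy":-0.01,"dz":0,"rx":0,"ry":0,"rz":0,"hand":0.01},{"dx":0.035,"dy":-0.01,"dz":0,"rx":0,"ry":0,"rz":0,"hand":0.01},{"dx":0.035,"dy":-0.01,"dz":0,"rx":0,"ry":0,"rz":0,"hand":0.01},{"dx":0.035,"dy":-0.01,"dz":0,"rx":0,"ry":0,"rz":0,"hand":0.01},{"dx":0.035,"dy":-0.01,"dz":0,"rx":0,"ry":0,"rz":0,"hand":0.01},{"dx":0.035,"dy":-0.01,"dz":0,"rx":0,"ry":0,"rz":0,"hand":0.01},{"dx":0.035,"dy":-0.01,"dz":0,"rx":0,"ry":0,"rz":0,"hand":0.01},{"dx":0.035,"dy":-0.01,"dz":0,"rx":0,"ry":0,"rz":0,"hand":0.01},{"dx":0.035,"dy":-0.01,"dz":0,"rx":0,"ry":0,"rz":0,"hand":0.01}]' 60; python3 g.py .560 .234 .1 75.5
```

```text
clock: 5.57
position: [0.5673, -0.24, 0.281]
ee_rot: [-0.001, 0.791, 0.612, -0.001]
contact_force: [0.3, -0.4, -2.4]
width: 0.0144
gripper_force: 59.2
clock: 6.57
position: [0.5568, 0.1519, 0.2823]
ee_rot: [-0.0, 0.79, 0.613, -0.0]
contact_force: [1.3, 0.2, -2.4]
width: 0.0142
gripper_force: 59.2
t 6.5667 pos [0.5568 0.1519 0.2823] yaw 75.64 zaxis [-1.2e-03  2.0e-04 -1.0e+00] F [ 1.3  0.2 -2.4] w 0.0142 gf 59.2 q [0.15 0.26 1.41 0.   1.48 0.4 ]
rz 0.14 tool mm now [ 80.4 -17.1 182.3]
tool mm after turn [ 80.3 -17.5 182.3]
```

```bash
python3 -m pendant '[{"dx":0.03,"dy":-0.007,"dz":0,"rx":0,"ry":0,"rz":0,"hand":0.01},{"dx":0.03,"dy":-0.006,"dz":0.01,"rx":0,"ry":0,"rz":0,"hand":0.01},{"dx":0.015,"dy":-0.002,"dz":0.02,"rx":0,"ry":0,"rz":0,"hand":0.01},{"dx":0.004,"dy":0,"dz":0.03,"rx":0,"ry":0,"rz":0,"hand":0.01},{"dx":0,"dy":0,"dz":0.03,"rx":0,"ry":0,"rz":0,"hand":0.01},{"dx":0,"dy":0,"dz":0.03,"rx":0,"ry":0,"rz":0,"hand":0.01},{"dx":0,"dy":0,"dz":0.025,"rx":0,"ry":0,"rz":0,"hand":0.01},{"dx":0,"dy":0,"dz":0.02,"rx":0,"ry":0,"rz":0,"hand":0.01},{"dx":0,"dy":0,"dz":0.015,"rx":0,"ry":0,"rz":0,"hand":0.01},{"dx":0,"dy":0,"dz":0.01,"rx":0,"ry":0,"rz":0,"hand":0.01},{"dx":0,"dy":0,"dz":0,"rx":0,"ry":0,"rz":0,"hand":0.01},{"dx":0,"dy":0,"dz":0,"rx":0,"ry":0,"rz":0,"hand":0.01}]' 60; python3 g.py .560 .234 .007 75.5
python3 - <<'E'
from h import *
s=manip.get_image("scene")
a=cv2.resize(s["frame"][130:290,330:490],(600,600),interpolation=cv2.INTER_CUBIC)
cv2.imwrite("pics/p3.png",a[:,:,::-1])
E
```

```text
clock: 7.57
position: [0.563, 0.23, 0.0926]
ee_rot: [-0.0, 0.79, 0.613, -0.0]
contact_force: [0.1, 0.4, -2.6]
width: 0.0143
gripper_force: 59.1
t 7.5667 pos [0.563  0.23   0.0926] yaw 75.57 zaxis [-9.e-04 -2.e-04 -1.e+00] F [ 0.1  0.4 -2.6] w 0.0143 gf 59.1 q [0.27 0.43 1.63 0.   1.08 0.53]
rz 0.07 tool mm now [ 3.2 -3.8 85.6]
tool mm after turn [ 3.2 -3.9 85.6]
```

View pics/p3.png

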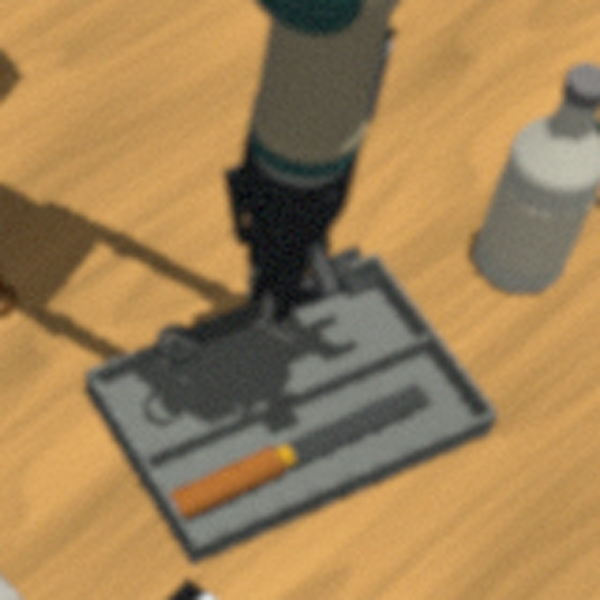

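The spanner (ring at (172,345), jaw at (350,265)) runs along the empty bay and above it. Next I lower it.

```bash
python3 -m pendant '[{"dx":0.003,"dy":-0.004,"dz":0.01,"rx":0,"ry":0,"rz":0,"hand":0.01},{"dx":0,"dy":0,"dz":0.015,"rx":0,"ry":0,"rz":0,"hand":0.01},{"dx":0,"dy":0,"dz":0.015,"rx":0,"ry":0,"rz":0,"hand":0.01},{"dx":0,"dy":0,"dz":0.015,"rx":0,"ry":0,"rz":0,"hand":0.01},{"dx":0,"dy":0,"dz":0.01,"rx":0,"ry":0,"rz":0,"hand":0.01},{"dx":0,"dy":0,"dz":0.008,"rx":0,"ry":0,"rz":0,"hand":0.01},{"dx":0,"dy":0,"dz":0.005,"rx":0,"ry":0,"rz":0,"hand":0.01},{"dx":0,"dy":0,"dz":0.003,"rx":0,"ry":0,"rz":0,"hand":0.01},{"dx":0,"dy":0,"dz":0,"rx":0,"ry":0,"rz":0,"hand":0.01},{"dx":0,"dy":0,"dz":0,"rx":0,"ry":0,"rz":0,"hand":0.01}]' 60; python3 g.py .560 .234 .006 75.5
```

```text
clock: 8.45
position: [0.5606, 0.2337, 0.0122]
ee_rot: [0.0, 0.791, 0.612, 0.0]
contact_force: [0.2, 1.0, -2.0]
width: 0.0142
gripper_force: 59.1
t 8.45 pos [0.5606 0.2337 0.0122] yaw 75.52 zaxis [ 9.e-04  2.e-04 -1.e+00] F [ 0.2  1.  -2. ] w 0.0142 gf 59.1 q [ 0.28  0.51  1.72 -0.    0.9   0.53]
rz 0.02 tool mm now [ 0.1 -0.7  6.2]
tool mm after turn [ 0.1 -0.7  6.2]
```

```bash
python3 -m pendant '[{"dx":0,"dy":0,"dz":0.002,"rx":0,"ry":0,"rz":0,"hand":0.01},{"dx":0,"dy":0,"dz":0.002,"rx":0,"ry":0,"rz":0,"hand":0.01},{"dx":0,"dy":0,"dz":0.001,"rx":0,"ry":0,"rz":0,"hand":0.01},{"dx":0,"dy":0,"dz":0.001,"rx":0,"ry":0,"rz":0,"hand":0.01},{"dx":0,"dy":0,"dz":0,"rx":0,"ry":0,"rz":0,"hand":0.01}]' 60
```

```text
clock: 8.87
position: [0.5603, 0.2336, 0.0061]
ee_rot: [0.0, 0.791, 0.612, 0.0]
contact_force: [-1.0, -0.2, 0.3]
width: 0.0142
gripper_force: 59.5
```

```bash
python3 -m pendant '[{"dx":0,"dy":0,"dz":0.0005,"rx":0,"ry":0,"rz":0,"hand":0.01},{"dx":0,"dy":0,"dz":0,"rx":0,"ry":0,"rz":0,"hand":0.022},{"dx":0,"dy":0,"dz":0,"rx":0,"ry":0,"rz":0,"hand":0.034},{"dx":0,"dy":0,"dz":0,"rx":0,"ry":0,"rz":0,"hand":0.034},{"dx":0,"dy":0,"dz":0,"rx":0,"ry":0,"rz":0,"hand":0.034},{"dx":0,"dy":0,"dz":0,"rx":0,"ry":0,"rz":0,"hand":0.034},{"dx":0,"dy":0,"dz":-0.008,"rx":0,"ry":0,"rz":0,"hand":0.034},{"dx":0,"dy":0,"dz":-0.02,"rx":0,"ry":0,"rz":0,"hand":0.034},{"dx":0,"dy":0,"dz":-0.035,"rx":0,"ry":0,"rz":0,"hand":0.034},{"dx":0,"dy":0,"dz":-0.04,"rx":0,"ry":0,"rz":0,"hand":0.034},{"dx":0,"dy":0,"dz":-0.04,"rx":0,"ry":0,"rz":0,"hand":0.034},{"dx":0,"dy":0,"dz":-0.04,"rx":0,"ry":0,"rz":0,"hand":0.034}]' 60
python3 -m pendant '[{"dx":0,"dy":0,"dz":-0.04,"rx":0,"ry":0,"rz":0,"hand":0.034},{"dx":0,"dy":0,"dz":-0.04,"rx":0,"ry":0,"rz":0,"hand":0.034},{"dx":0,"dy":0,"dz":-0.03,"rx":0,"ry":0,"rz":-7,"hand":0.034},{"dx":0,"dy":0,"dz":0,"rx":0,"ry":0,"rz":-7,"hand":0.034},{"dx":0,"dy":0,"dz":0,"rx":0,"ry":0,"rz":-0.5,"hand":0.034}]' 60
python3 g.py .451 -.222 .290 90
python3 - <<'E'
from h import *
s=manip.get_image("scene")
a=cv2.resize(s["frame"][170:290,340:480],(700,600),interpolation=cv2.INTER_CUBIC)
cv2.imwrite("pics/p4.png",a[:,:,::-1])
E
```

```text
clock: 9.87
position: [0.5598, 0.2335, 0.1907]
ee_rot: [0.0, 0.791, 0.612, 0.0]
contact_force: [0.5, 0.1, 0.1]
width: 0.034
gripper_force: 0.0
clock: 10.28
position: [0.561, 0.2339, 0.3018]
ee_rot: [0.002, 0.706, 0.708, 0.003]
contact_force: [1.0, 0.4, -0.8]
width: 0.0343
gripper_force: 0.0
t 10.2833 pos [0.561  0.2339 0.3018] yaw 90.16 zaxis [ 0.006   0.0017 -1.    ] F [ 1.   0.4 -0.8] w 0.0343 gf 0.0 q [ 0.28  0.29  1.31 -0.    1.53  0.28]
rz 0.16 tool mm now [-455.6 -111.4   10.4]
tool mm after turn [-455.9 -110.    11.8]
```

View pics/p4.png

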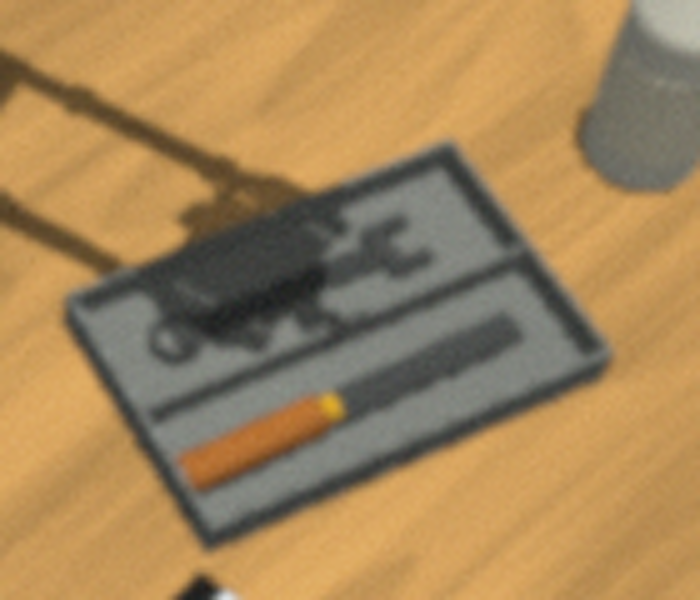

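The spanner (ring at (172,340), jaw at (400,245)) lies flat in the middle of the empty bay. Next I go to the handle.

```bash
python3 -m pendant '[{"dx":-0.025,"dy":-0.005,"dz":0,"rx":0,"ry":0,"rz":0,"hand":0.034},{"dx":-0.04,"dy":-0.01,"dz":0,"rx":0,"ry":0,"rz":0,"hand":0.034},{"dx":-0.04,"dy":-0.01,"dz":0,"rx":0,"ry":0,"rz":0,"hand":0.034},{"dx":-0.04,"dy":-0.01,"dz":0,"rx":0,"ry":0,"rz":0,"hand":0.034},{"dx":-0.04,"dy":-0.01,"dz":0,"rx":0,"ry":0,"rz":0,"hand":0.034},{"dx":-0.04,"dy":-0.01,"dz":0,"rx":0,"ry":0,"rz":0,"hand":0.034},{"dx":-0.04,"dy":-0.01,"dz":0,"rx":0,"ry":0,"rz":0,"hand":0.034},{"dx":-0.04,"dy":-0.01,"dz":0,"rx":0,"ry":0,"rz":0,"hand":0.034},{"dx":-0.04,"dy":-0.01,"dz":0,"rx":0,"ry":0,"rz":0,"hand":0.034},{"dx":-0.04,"dy":-0.01,"dz":0,"rx":0,"ry":0,"rz":0,"hand":0.034},{"dx":-0.04,"dy":-0.01,"dz":0,"rx":0,"ry":0,"rz":0,"hand":0.034},{"dx":-0.02,"dy":-0.005,"dz":0,"rx":0,"ry":0,"rz":0,"hand":0.034}]' 60
python3 -m pendant '[{"dx":-0.01,"dy":0,"dz":0.02,"rx":0,"ry":0,"rz":0,"hand":0.034},{"dx":0,"dy":0,"dz":0.03,"rx":0,"ry":0,"rz":0,"hand":0.034},{"dx":0,"dy":0,"dz":0.03,"rx":0,"ry":0,"rz":0,"hand":0.034},{"dx":0,"dy":0,"dz":0.015,"rx":0,"ry":0,"rz":0,"hand":0.034},{"dx":0,"dy":0,"dz":0,"rx":0,"ry":0,"rz":0,"hand":0.034},{"dx":0,"dy":0,"dz":0,"rx":0,"ry":0,"rz":0,"hand":0.034}]' 60
python3 g.py .451 -.222 .160 90
python3 - <<'E'
from h import *
s=manip.get_image("scene");
a=cv2.resize(s["frame"][210:320,190:320],(700,592),interpolation=cv2.INTER_CUBIC)
cv2.imwrite("pics/p5.png",a[:,:,::-1])
E
```

```text
clock: 11.33
position: [0.4482, -0.2151, 0.2966]
ee_rot: [-0.001, 0.709, 0.705, -0.002]
contact_force: [0.4, 0.1, 0.7]
width: 0.0339
gripper_force: 0.0
clock: 11.83
position: [0.4493, -0.2208, 0.2017]
ee_rot: [-0.002, 0.708, 0.707, -0.0]
contact_force: [0.7, 0.4, 1.3]
width: 0.034
gripper_force: 0.0
t 11.8333 pos [ 0.4493 -0.2208  0.2017] yaw 89.91 zaxis [-0.0037  0.0024 -1.    ] F [0.7 0.4 1.3] w 0.034 gf 0.0 q [-0.6   0.19  1.7  -0.    1.26 -0.59]
rz -0.09 tool mm now [-1.3  1.9 41.7]
tool mm after turn [-1.2  1.7 41.7]
```

View pics/p5.png

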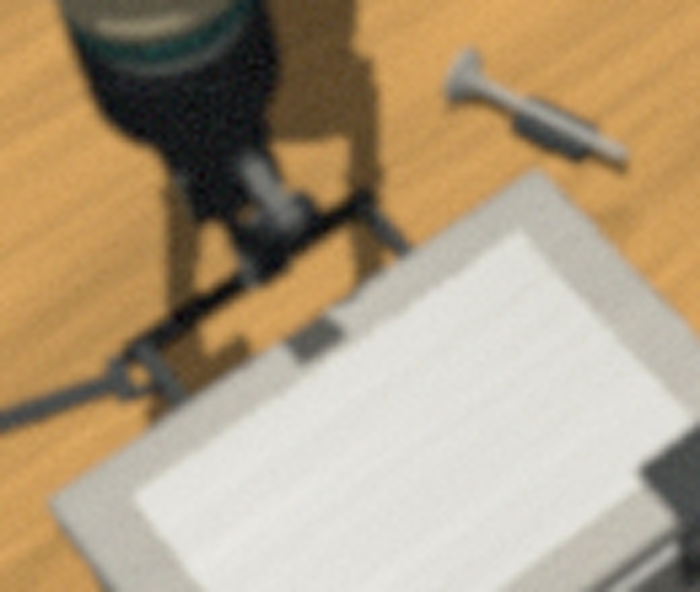

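The fingers stand over the middle of the bar, with the rear fingertip near (270,275) in the crop. I go down in two checked steps.

```bash
python3 -m pendant '[{"dx":0,"dy":0.0017,"dz":0.006,"rx":0,"ry":0,"rz":0,"hand":0.034},{"dx":0,"dy":0,"dz":0.006,"rx":0,"ry":0,"rz":0,"hand":0.034},{"dx":0,"dy":0,"dz":0.006,"rx":0,"ry":0,"rz":0,"hand":0.034},{"dx":0,"dy":0,"dz":0.004,"rx":0,"ry":0,"rz":0,"hand":0.034},{"dx":0,"dy":0,"dz":0,"rx":0,"ry":0,"rz":0,"hand":0.034}]' 30
python3 -m pendant '[{"dx":0,"dy":0,"dz":0.006,"rx":0,"ry":0,"rz":0,"hand":0.034},{"dx":0,"dy":0,"dz":0.006,"rx":0,"ry":0,"rz":0,"hand":0.034},{"dx":0,"dy":0,"dz":0.005,"rx":0,"ry":0,"rz":0,"hand":0.034},{"dx":0,"dy":0,"dz":0.003,"rx":0,"ry":0,"rz":0,"hand":0.034},{"dx":0,"dy":0,"dz":0,"rx":0,"ry":0,"rz":0,"hand":0.034}]' 30
```

```text
clock: 12.3
position: [0.4516, -0.221, 0.1804]
ee_rot: [-0.001, 0.707, 0.707, -0.0]
contact_force: [0.1, 0.3, 0.2]
width: 0.0342
gripper_force: 0.0
clock: 12.72
position: [0.4516, -0.2211, 0.1604]
ee_rot: [-0.001, 0.707, 0.707, -0.0]
contact_force: [-0.9, -0.6, -0.0]
width: 0.0341
gripper_force: 0.0
```

Clear on both sides. Now I close on the bar.

```bash
python3 -m pendant '[{"dx":0,"dy":0,"dz":0,"rx":0,"ry":0,"rz":0,"hand":0.005},{"dx":0,"dy":0,"dz":0,"rx":0,"ry":0,"rz":0,"hand":0.005},{"dx":0,"dy":0,"dz":0,"rx":0,"ry":0,"rz":0,"hand":0.005},{"dx":0,"dy":0,"dz":0,"rx":0,"ry":0,"rz":0,"hand":0.005},{"dx":0,"dy":0,"dz":0,"rx":0,"ry":0,"rz":0,"hand":0.005},{"dx":0,"dy":0,"dz":0,"rx":0,"ry":0,"rz":0,"hand":0.005}]' 30
python3 - <<'E'
import numpy as np
for a in range(0,50,5):
    t=np.radians(a+2.915); p=np.array([-.2163*np.cos(t),.168+.2163*np.sin(t)]); t=np.radians(a+7.915); q=np.array([-.2163*np.cos(t),.168+.2163*np.sin(t)])
    print(a,"->",a+5,"dy %.4f dz %.4f"%(q[0]-p[0],-(q[1]-p[1])))
E
```

```text
clock: 13.22
position: [0.4505, -0.2215, 0.1614]
ee_rot: [-0.001, 0.707, 0.707, -0.001]
contact_force: [-5.5, -0.6, 2.5]
width: 0.0104
gripper_force: 29.3
0 -> 5 dy 0.0018 dz -0.0188
5 -> 10 dy 0.0034 dz -0.0186
10 -> 15 dy 0.0050 dz -0.0182
15 -> 20 dy 0.0066 dz -0.0177
20 -> 25 dy 0.0081 dz -0.0170
25 -> 30 dy 0.0096 dz -0.0163
30 -> 35 dy 0.0109 dz -0.0154
35 -> 40 dy 0.0122 dz -0.0144
40 -> 45 dy 0.0134 dz -0.0132
45 -> 50 dy 0.0145 dz -0.0120
```

```bash
python3 -m pendant '[{"dx":0,"dy":0.0008,"dz":-0.0094,"rx":0,"ry":0,"rz":0,"hand":0.005},{"dx":0,"dy":0.001,"dz":-0.0094,"rx":0,"ry":0,"rz":0,"hand":0.005},{"dx":0,"dy":0.0016,"dz":-0.0093,"rx":0,"ry":0,"rz":0,"hand":0.005},{"dx":0,"dy":0.0018,"dz":-0.0093,"rx":0,"ry":0,"rz":0,"hand":0.005},{"dx":0,"dy":0,"dz":0,"rx":0,"ry":0,"rz":0,"hand":0.005}]' 30
python3 -m pendant '[{"dx":0,"dy":0.0024,"dz":-0.0091,"rx":0,"ry":0,"rz":0,"hand":0.005},{"dx":0,"dy":0.0026,"dz":-0.0091,"rx":0,"ry":0,"rz":0,"hand":0.005},{"dx":0,"dy":0.0032,"dz":-0.0089,"rx":0,"ry":0,"rz":0,"hand":0.005},{"dx":0,"dy":0.0034,"dz":-0.0088,"rx":0,"ry":0,"rz":0,"hand":0.005},{"dx":0,"dy":0.004,"dz":-0.0085,"rx":0,"ry":0,"rz":0,"hand":0.005},{"dx":0,"dy":0.0041,"dz":-0.0085,"rx":0,"ry":0,"rz":0,"hand":0.005},{"dx":0,"dy":0,"dz":0,"rx":0,"ry":0,"rz":0,"hand":0.005}]' 30
```

```text
clock: 13.63
position: [0.4558, -0.2215, 0.2004]
ee_rot: [-0.001, 0.707, 0.707, -0.001]
contact_force: [-6.9, -1.2, -1.7]
width: 0.0107
gripper_force: 29.5
clock: 14.22
position: [0.4753, -0.2217, 0.2538]
ee_rot: [-0.001, 0.707, 0.707, -0.002]
contact_force: [-8.5, -1.9, 1.2]
width: 0.0106
gripper_force: 29.5
```

```bash
python3 -m pendant '[{"dx":0,"dy":0.0043,"dz":-0.0082,"rx":0,"ry":0,"rz":0,"hand":0.005},{"dx":0,"dy":0.0046,"dz":-0.0081,"rx":0,"ry":0,"rz":0,"hand":0.005},{"dx":0,"dy":0.0049,"dz":-0.0078,"rx":0,"ry":0,"rz":0,"hand":0.005},{"dx":0,"dy":0.0053,"dz":-0.0076,"rx":0,"ry":0,"rz":0,"hand":0.005},{"dx":0,"dy":0.0057,"dz":-0.0073,"rx":0,"ry":0,"rz":0,"hand":0.005},{"dx":0,"dy":0.006,"dz":-0.0071,"rx":0,"ry":0,"rz":0,"hand":0.005},{"dx":0,"dy":0.0065,"dz":-0.0067,"rx":0,"ry":0,"rz":0,"hand":0.005},{"dx":0,"dy":0.0067,"dz":-0.0065,"rx":0,"ry":0,"rz":0,"hand":0.005},{"dx":0,"dy":0,"dz":0,"rx":0,"ry":0,"rz":0,"hand":0.005},{"dx":0,"dy":0,"dz":0,"rx":0,"ry":0,"rz":0,"hand":0.005},{"dx":0,"dy":0,"dz":0,"rx":0,"ry":0,"rz":0,"hand":0.005}]' 30
python3 - <<'E'
from h import *
s=manip.get_image("scene")
cv2.imwrite("pics/p6.png",cv2.resize(s["frame"][150:390,160:480],(800,600),interpolation=cv2.INTER_CUBIC)[:,:,::-1])
for a in(35,40,45,50):
    t=np.radians(a)
    for y in(-.094,-.35):
        # front top corners of lid: 176 before hinge, 22 above axis
        p=[.667-.176*np.cos(t)+.022*np.sin(t),y,.168+.176*np.sin(t)+.022*np.cos(t)]; print(a,y,((proj(s,p)-[160,150]+.5)*2.5).round(0))
E
```

```text
clock: 15.13
position: [0.5192, -0.222, 0.313]
ee_rot: [0.0, 0.707, 0.707, -0.002]
contact_force: [-7.8, -2.4, 4.4]
width: 0.0106
gripper_force: 29.7
35 -0.094 [347. 198.]
35 -0.35 [ 95. 369.]
40 -0.094 [354. 198.]
40 -0.35 [ 99. 373.]
45 -0.094 [362. 200.]
45 -0.35 [105. 377.]
50 -0.094 [371. 204.]
50 -0.35 [111. 384.]
```

View pics/p6.png

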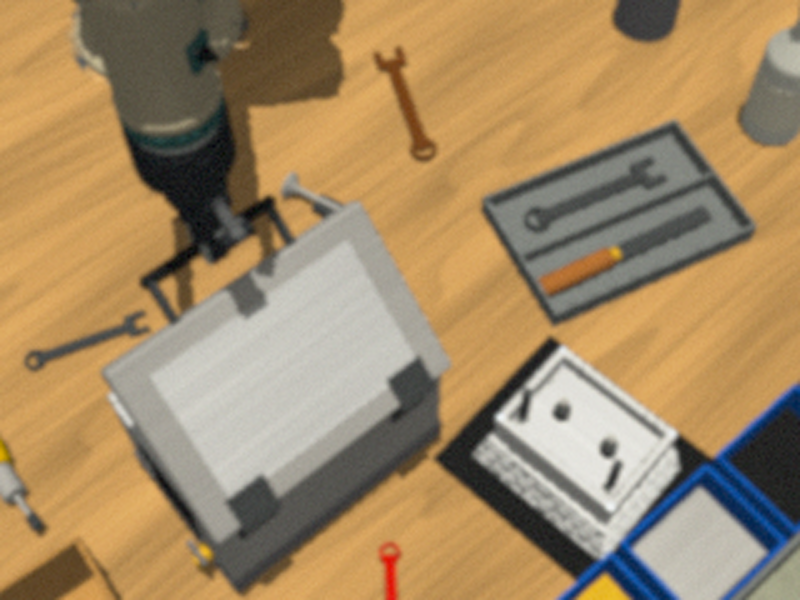

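The lid's front corners appear at (360,205) and (105,372), which matches the 45° prediction of (362,200) and (105,377). The TCP geometry gives 44–46°. The spanner lies in its bay, and I'm still gripping the bar at 30 N.

```bash
python3 -c "
from rig import manip
print(manip.get_state()['qd'].round(3)); print(manip.sign_off())"
```

```text
[-0.    -0.001  0.005  0.    -0.003 -0.   ]
the job is handed in; nothing more can be done
None
```

The spanner lies flat in the tray's empty bay, and I handed the job in with the gripper still holding the lid at about 45°; nothing else looked disturbed, and no verdict was returned.

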